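# Inspect a washed tub with the torch

## Task

One of the two washed tubs has a brown mark on its floor: draw the orange torch straight up out of its tube in the rack, then tip it to lean about 45 degrees and hold it in the air above that tub, pointing down so that its beam falls on the mark, with the lens about 14 cm from the mark. The program finishes while still holding the torch steady there: do not put it down or let it go. Leave both tubs and everything else on the table where they stand.

Things in the scene. Friction and masses are not known exactly. Their poses are not given: they have to be found in the camera images.
- torch_center (a point): centre of the torch: round, 150 mm long, 0.13 to 0.2 kg, standing lens down in one of the three rack tubes (which one varies), on the tube floor 8 mm above the table; its top is 158 mm up, 80 mm above the rim. Black head 39 mm across (lowest 28 mm), orange barrel 30 mm across from 42 mm above the lens, black tail. z axis from lens to tail (up at the start).
- torch_lens (a point): centre of the torch's lens face, 75 mm below its centre; z axis along the torch from lens to tail; the beam leaves along -z
- torch_spot (a point): the point on the torch's beam 140 mm in front of the lens (215 mm from the torch's centre, on the lens side): this should come to lie on the mark; before the torch is drawn it lies below the table
- rack: fixed grey rack: foot plate 90 x 250 x 8 mm, with three upright open tubes in a row along its y axis at y = -80, 0 and +80 mm, inner diameter 46 mm, outer 53 mm, rims 78 mm above the table. Origin at the centre of its underside on the table, z up.
- mark (a point): centre of the round dark brown mark, 28 mm across, on the inner floor of the marked tub, 4 mm above the table; it lies 30 mm along x and -20 mm along y from the tub's centre
- marked_tub: loose translucent open tub with the brown mark, outside 190 (x) x 150 (y) x 60 mm high, 214 x 162 mm over its rim and end grips, walls 4 mm, 0.35 kg; origin at the centre of its underside; leave it where it stands
- plain_tub: the other tub, the same but without a mark; the two may have changed places; leave it where it stands
- brush: bystander, leave where it stands; blue-handled white bottle brush, upright in another tube of the rack, foot 40 mm across, bristles 41 mm across, 160 mm tall, top 168 mm above the table; origin at the centre of its underside
- scraper: bystander, leave where it stands; green-handled scraper with a white blade 52 x 6 mm on top, upright in another tube of the rack, 160 mm tall, top 168 mm above the table; origin at the centre of its underside
- spray_bottle: bystander, leave where it stands; amber spray bottle with green head, 68 mm across, 195 mm tall; origin at the centre of its underside
- detergent: bystander, leave where it stands; white bottle with blue cap, 60 mm across, 170 mm tall; origin at the centre of its underside
- cup: bystander, leave where it stands; blue cup, 76 mm across, 90 mm tall; origin at the centre of its underside

How it is judged:
By the outcome, as a careful person would: the job done as asked, in the order asked, and still so for the second after the job is handed in, while the arm keeps its last pose, push and grip.
It also fails if it takes over 35 s, if anything falls off the work surface, if the arm or the gripper's body presses on something with over 40 N, if the wrist force passes 120 N, or if a joint passes its speed limit or range.

## Robot

A 6-joint arm with a two-finger parallel gripper is mounted at the origin on the work surface. World frame = base frame: x ahead of the robot, y to its left, z up, the work surface at z = 0. Lengths are in m, angles in rad, forces in N, time in s.
With the tool pointing down it reaches from about 0.35 to 0.925 m from the base axis. Payload 6.4 kg.
Tool frame: the origin (TCP) lies midway between the tips of the shut fingers; the grasp point (between the pads) lies 19 mm behind it; x points along the fingers, y is the direction in which the jaws open and shut, and the axes are right-handed (so a half turn about x gives the same grasp; the last joint's range is limited). The gripper opens to 94 mm and grips with 3 to 60 N. Pads are 16 mm wide; open, the fingers measure 119 mm over their backs; the gripper's body (75 mm by 177 mm) begins 78 mm behind the grasp point.
Start: joints at [-0.174, 0.245, 1.558, -0, 1.339, -0.174], TCP at [0.65, 0, 0.205] pointing down, gripper open.
Joint ranges: [-3.13, 3.13], [-1.02, 2.26], [0.13, 2.54], [-0.95, 4.09], [0.21, 2.88], [-2.74, 2.74]. Speed limits (rad/s): [2.57, 2.57, 3.14, 3.14, 3.14, 3.14].

## Interface

Orientations are given as a unit quaternion [x, y, z, w].
In Python, from station import robot gives the robot as it stands.
- The arm moves only by the shell command python3 -m jog 'ROWS' [FORCE]. ROWS is JSON, a list of rows, each an object with "dp": the shift along the tool's x, y, z in units of 40 mm (1.0 is 40 mm), a list of three; "dr": the turn, a rotation vector about the tool's x, y, z in units of 5 degrees (1.0 is 5 degrees), a list of three; "fingers": the opening, from 0 (shut) to 1 (fully open). A call has 1 to 12 rows; each row shifts and turns the pose as measured when the row begins, along the tool's axes as they then stand; what a row does not reach is not made up. A row lasts 1/12 s, in which the tool goes at most 41.7 mm and 7.16 degrees, less where a joint would pass 70% of its speed; a pose out of reach is approached as far as the arm can. A call is refused whole if a number of a shift passes 1 or a number of a turn 1, either way. A call with a gripper value outside its range is refused whole. The fingers move at their own pace and stop on an object; FORCE is the grip in N (left out, the last holds). Time passes only in rows, so rows that do not move let the fingers close. It gives the time, the measured TCP pose, the force and the opening at its end, in the units of the state.
- robot.observe(): the state, without advancing time (a new reading comes with each control period).
- robot.read_camera(name): name is "scene" or "side" or "wrist"; returns the picture (480x640x3 uint8, red, green, blue); there is no depth.
- robot.get_calibration(name): a dict with "fx", "fy", "cx", "cy" (pixels), "k1" (the pictures are not rectified: a ray, as slopes to the right and down, at radius r is drawn at 1 + k1 r^2 times it, then the intrinsics apply), "R" (3x3) and "t" (3): a world point X has camera coordinates R X + t. Camera axes: x right, y down, z forward; pixel columns grow to the right and rows downward; lengths in m; the calibration is good to about 2 mm. A picture is of the moment at which its call begins: read the wrist's pose just before it. get_calibration takes no time and is no camera call; for the wrist camera it gives the pose at the moment of the call.
- robot.finish_job(): hands the job in, once; it reports no verdict.
The state is a dict: "time_s": time; "joints": joint angles; "qd": joint speeds; "effort": joint torques, N m; "tcp_pos": TCP position; "orientation": TCP orientation; "force": force on the tool from outside, world axes, zero at the start; "wrist_torque": the same for the moment, N m; "gripper_width": finger opening in m.
Only numpy, scipy, OpenCV 4.12 (cv2) and the standard library are available. Lean on these libraries where they do the work, as an engineer would, in place of code of your own. Each camera call takes 0.05 s, during which the arm holds its last target. There are 200 camera calls.

## Working session

There is one attempt and no reset: what is moved stays moved. The work goes in short steps, Python scripts to look and compute and a shell command to move; the robot and the scene stay as the last step left them, time stands still between calls to the robot, and variables do not carry over. Pictures are saved under pics/ and viewed, about 8 in all and at most 12, crops included, and the job is handed in when it is done.

```bash
mkdir -p pics
python3 - <<'E'
from station import robot
import cv2,numpy as np
for n in ["scene","side"]:
    im=robot.read_camera(n); cv2.imwrite(f"pics/{n}0.png",im[:,:,::-1])
    c=robot.get_calibration(n); R=np.array(c["R"]);print(n,c["fx"],c["k1"],(-R.T@np.array(c["t"])).round(3),R.round(2).tolist())
o=robot.observe();print(o)
E
ls
```

```text
scene 452.4073220230648 0.003178265592709668 [1.427 0.489 0.796] [[-0.54, 0.84, -0.02], [0.52, 0.32, -0.79], [-0.66, -0.44, -0.61]]
side 463.13712764679826 -0.08296647159774753 [ 1.379 -0.289  0.706] [[0.25, 0.97, 0.02], [0.62, -0.15, -0.77], [-0.74, 0.2, -0.64]]
{'time_s': 0.1, 'joints': array([-1.74100105e-01,  2.45742136e-01,  1.55890017e+00,  3.71533943e-06,
        1.33867663e+00, -1.74080460e-01]), 'qd': array([-0.00134832, -0.00091944, -0.00156586,  0.00063   , -0.00132757,
       -0.00091734]), 'effort': array([ 3.34354118e-04, -4.16915452e+01, -3.15525234e+01,  6.87146815e-02,
        3.09705036e-02, -6.25096459e-05]), 'tcp_pos': array([6.49458345e-01, 1.02137355e-04, 2.04452555e-01]), 'orientation': array([ 0.49965569,  0.50049522, -0.50035419,  0.49949415]), 'force': array([-0.24020858,  0.47907121, -0.42613688]), 'wrist_torque': array([ 0.00715218, -0.05687515,  0.02755301]), 'gripper_width': 0.09403980414274682}
pics
```

View pics/scene0.png

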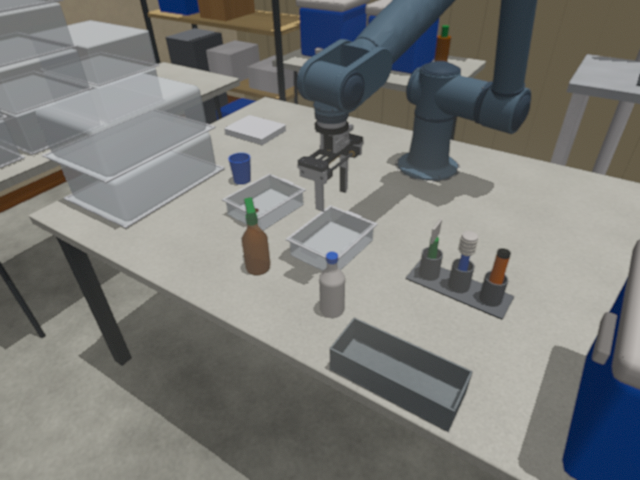

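View pics/side0.png

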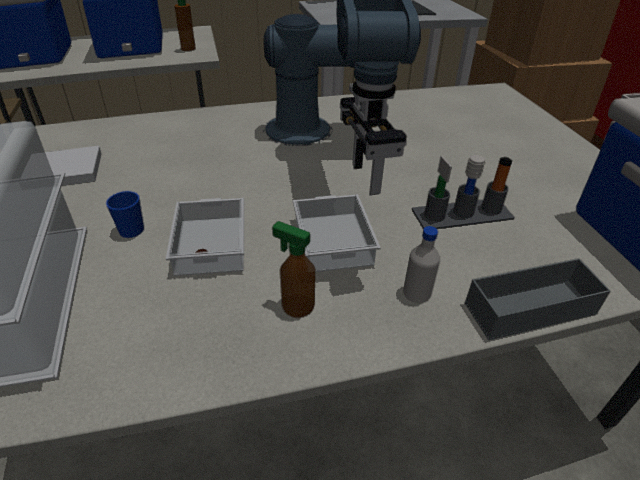

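The torch is in the right-hand tube in both views: orange barrel at about (498,270) in scene and (500,177) in side. The brown mark shows at (202,251) in side, in the left (-y) tub. In scene the spray bottle hides it.

```bash
cat > h.py <<'E'
import numpy as np,cv2
def ray(c,p):
    R=np.array(c["R"]);t=np.array(c["t"])
    d=np.array([(p[0]-c["cx"])/c["fx"],(p[1]-c["cy"])/c["fy"]]);u=d.copy()
    for _ in range(20): u=d/(1+c["k1"]*(u@u))
    v=R.T@np.r_[u,1];return -R.T@t,v/np.linalg.norm(v)
def onz(c,p,z):
    o,v=ray(c,p);return o+v*(z-o[2])/v[2]
def tri(obs):
    A=0;b=0
    for c,p in obs:
        o,v=ray(c,p);P=np.eye(3)-np.outer(v,v);A=A+P;b=b+P@o
    X=np.linalg.solve(A,b);return X,[np.linalg.norm((np.eye(3)-np.outer(v,v))@(X-o)) for o,v in (ray(c,p) for c,p in obs)]
def comps(im,lo,hi,mn=30):
    m=cv2.inRange(cv2.cvtColor(im,cv2.COLOR_RGB2HSV),lo,hi)
    n,l,s,ce=cv2.connectedComponentsWithStats(m);return m,[(s[i].tolist(),ce[i].round(1).tolist()) for i in range(1,n) if s[i][4]>=mn]
E
python3 - <<'E'
from station import robot
from h import *
C={n:robot.get_calibration(n) for n in("scene","side")}
for n in C:
    im=cv2.imread(f"pics/{n}0.png")[:,:,::-1].copy()
    print(n,"orange",[x for x in comps(im,(3,150,60),(14,255,255))[1] if x[1][0]>400 and x[1][1]>150])
    print("green",[x for x in comps(im,(45,100,30),(80,255,255),15)[1] if x[1][1]>150])
    print("blue",[x for x in comps(im,(105,100,40),(128,255,255),15)[1] if 150<x[1][1]<330])
    m,l=comps(im,(0,70,20),(20,255,255),8);print("brown",[x for x in l if x[1][1]>200 and x[1][0]<340 and x[1][0]>150])
E
```

```text
scene orange [([491, 258, 17, 26, 273], [498.7, 270.7])]
green [([245, 198, 10, 16, 112], [249.3, 205.7])]
blue [([229, 153, 21, 30, 485], [240.0, 166.9]), ([326, 252, 12, 11, 103], [331.6, 256.9]), ([459, 256, 10, 15, 105], [463.6, 263.2])]
brown [([243, 225, 26, 50, 1027], [255.7, 250.2])]
side orange [([496, 173, 10, 18, 48], [501.3, 182.5])]
green [([435, 176, 11, 22, 127], [440.4, 187.7]), ([273, 222, 37, 34, 683], [291.2, 236.7])]
blue [([577, 122, 63, 147, 3853], [615.6, 191.2]), ([464, 178, 12, 17, 129], [469.9, 186.2]), ([106, 191, 38, 47, 1189], [125.3, 212.9]), ([423, 226, 15, 15, 187], [429.6, 232.9])]
brown [([197, 249, 9, 3, 18], [201.1, 250.0]), ([280, 254, 35, 64, 1859], [297.5, 285.6])]
```

Run:
```python
import cv2
a=cv2.imread("pics/side0.png");b=cv2.imread("pics/scene0.png")
x=cv2.resize(a[185:285,155:390],None,fx=3.4,fy=3,interpolation=cv2.INTER_CUBIC)
y=cv2.resize(b[215:320,395:530],None,fx=2.8,fy=2.8,interpolation=cv2.INTER_CUBIC)
z=cv2.resize(a[145:235,395:525],None,fx=2.8,fy=2.8,interpolation=cv2.INTER_CUBIC)
w=cv2.hconcat([y,cv2.copyMakeBorder(z,0,y.shape[0]-z.shape[0],0,0,0)])
W=800;w=cv2.copyMakeBorder(w,0,0,0,W-w.shape[1],0);x=cv2.copyMakeBorder(x,0,0,0,W-x.shape[1],0) if x.shape[1]<W else x[:,:W]
cv2.imwrite("pics/crop1.png",cv2.vconcat([x,w]))
```

```text
(no output)
```

View pics/crop1.png

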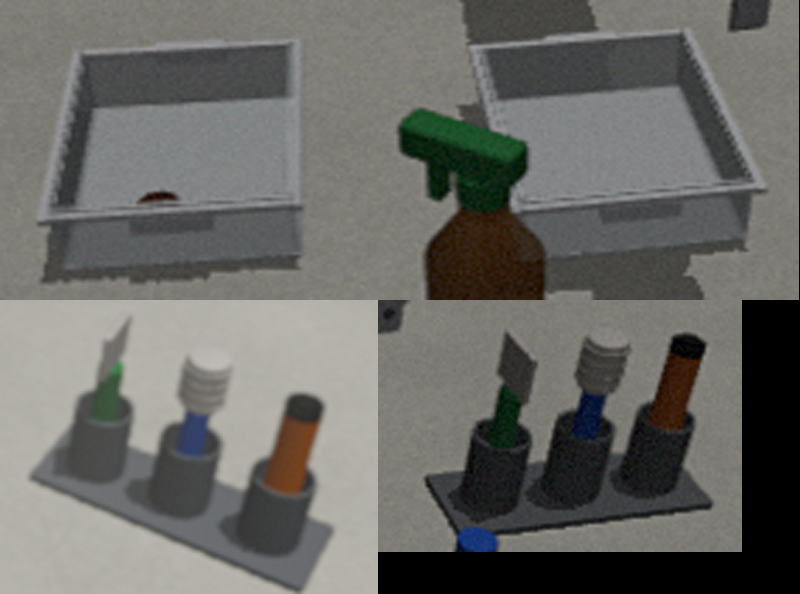

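The crop shows the torch tail top at scene (503.6,252.9) and side (505.7,161.4), upright in the +y end tube. The mark is half hidden behind the near wall of the left tub, so I'll measure it later with the wrist camera.

Run:
```python
from station import robot
from h import *
S,D=robot.get_calibration("scene"),robot.get_calibration("side")
print("tail",tri([(S,(503.6,252.9)),(D,(505.7,161.4))]))
print("rim",tri([(S,(495.4,276.4)),(D,(495,188.6))]))
print("plate",[onz(S,p,.008)[:2].round(3) for p in((405.7,277.1),(502.1,318.6),(513.6,296.4))],[onz(D,p,.008)[:2].round(3) for p in((412.1,208.6),(423.6,228.9),(514.3,217.5))])
print("tub rim",[onz(D,p,.06)[:2].round(3) for p in((166.8,257.7),(243.2,254),(242.6,199),(178.5,202.3))])
print("tub2 rim",[onz(D,(155+a/3.4,185+b/3),.06)[:2].round(3) for a,b in((762,185),(688,35),(475,47))])
print("mark",onz(D,(201,251),.004))
print("brush/scraper top",tri([(S,(208/2.8+395,58/2.8+215)),(D,(230/2.8+395,40/2.8+145))]))
print("det cap",tri([(S,(331.6,256.9)),(D,(429.6,232.9))])[0],"spray",tri([(S,(249.3,205.7)),(D,(291.2,236.7))])[0])
W=robot.get_calibration("wrist");R=np.array(W["R"]);print("wrist cam",(-R.T@np.array(W["t"])).round(3),R.round(2).tolist(),W["fx"])
```

```text
tail (array([0.56078497, 0.39512532, 0.14980736]), [np.float64(0.0003099283692923048), np.float64(0.0003099283692922005)])
rim (array([0.55426697, 0.39161973, 0.06973705]), [np.float64(0.0026342283875462713), np.float64(0.0026342283875463537)])
plate [array([0.598, 0.191]), array([0.611, 0.437]), array([0.524, 0.441])] [array([0.514, 0.19 ]), array([0.599, 0.184]), array([0.609, 0.434])]
tub rim [array([ 0.623, -0.41 ]), array([ 0.648, -0.254]), array([ 0.449, -0.231]), array([ 0.428, -0.382])]
tub2 rim [array([0.691, 0.03 ]), array([0.503, 0.042]), array([ 0.485, -0.11 ])]
mark [ 0.55222734 -0.34390393  0.004     ]
brush/scraper top (array([0.55830382, 0.31427759, 0.16385218]), [np.float64(0.00042357069485248356), np.float64(0.00042357069485255284)])
det cap [0.78542468 0.08550884 0.16262136] spray [ 0.75464314 -0.17264252  0.18418598]
wrist cam [0.651 0.077 0.383] [[1.0, 0.0, -0.0], [0.0, -0.96, 0.26], [-0.0, -0.26, -0.96]] 359.17127054821765
```

```bash
python3 -m jog '[{"dp":[-0.4,-0.2,-0.7],"dr":[0,0,0],"fingers":1},{"dp":[-0.4,-0.2,-0.85],"dr":[0,0,0],"fingers":1},{"dp":[-0.3,-0.2,-0.9],"dr":[0,0,0],"fingers":1},{"dp":[-0.3,-0.2,-0.9],"dr":[0,0,0],"fingers":1},{"dp":[-0.3,-0.2,-0.9],"dr":[0,0,0],"fingers":1},{"dp":[-0.3,-0.2,-0.9],"dr":[0,0,0],"fingers":1},{"dp":[-0.2,-0.2,-0.9],"dr":[0,0,0],"fingers":1},{"dp":[-0.2,-0.2,-0.9],"dr":[0,0,0],"fingers":1},{"dp":[0,-0.2,-0.9],"dr":[0,0,0],"fingers":1},{"dp":[0,-0.2,-0.9],"dr":[0,0,0],"fingers":1},{"dp":[0,-0.2,-0.9],"dr":[0,0,0],"fingers":1},{"dp":[0,0,0],"dr":[0,0,0],"fingers":1}]'
cat >> h.py <<'E'
from scipy.spatial.transform import Rotation as Ro
def pose(robot):
    o=robot.observe();return o["tcp_pos"],Ro.from_quat(o["orientation"]),o
E
python3 - <<'E'
from station import robot
from h import *
p,R,o=pose(robot);print(p.round(4),R.as_matrix().round(3).tolist(),o["joints"].round(3))
c=robot.get_calibration("wrist");im=robot.read_camera("wrist");cv2.imwrite("pics/w1.png",im[:,:,::-1]);np.save("w1.npy",c)
m,l=comps(im,(3,150,40),(16,255,255));print(l)
E
```

```text
time_s: 1.1
tcp_pos: [0.5557, 0.4013, 0.2986]
orientation: [-0.499, -0.502, 0.505, -0.494]
force: [0.7, -0.7, -0.1]
gripper_width: 0.094
[0.5557 0.4013 0.2986] [[-0.014, 1.0, -0.008], [0.002, -0.008, -1.0], [-1.0, -0.014, -0.002]] [0.457 0.278 1.35  0.008 1.525 0.465]
[([312, 201, 29, 24, 364], [325.8, 211.4])]
```

View pics/w1.png

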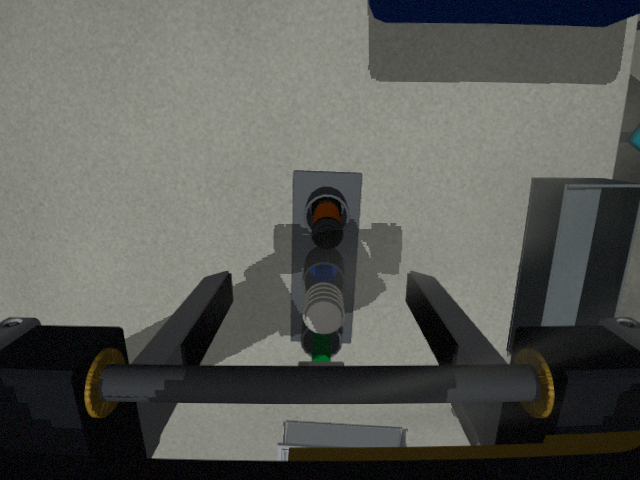

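The wrist view shows the torch's tail disc at (326,234) and its tube rim at (327,210). The brush is at (323,308) and the rack row runs down the image.

Run:
```python
from station import robot
from h import *
S,D=robot.get_calibration("scene"),robot.get_calibration("side")
W=np.load("w1.npy",allow_pickle=True).item()
im=cv2.imread("pics/w1.png");g=cv2.cvtColor(im[215:255,300:355],cv2.COLOR_BGR2GRAY)
n,l,s,ce=cv2.connectedComponentsWithStats((g<45).astype(np.uint8));print([(s[i].tolist(),ce[i]+[300,215]) for i in range(1,n) if s[i][4]>50])
print("tail3",tri([(W,(326.5,234)),(S,(503.6,252.9)),(D,(505.7,161.4))]))
print("tail W at .158",onz(W,(326.5,234),.158)," rim .078",onz(W,(327,210),.078))
print("brush top",onz(W,(323,308),.168))
print("plate far edge",onz(W,(293,171),.008),onz(W,(361,174),.008))
```

```text
[([7, 0, 48, 40, 1340], array([326.53880597, 232.83059701]))]
tail3 (array([0.5616832 , 0.39421585, 0.15062944]), [np.float64(0.0011008768846815949), np.float64(0.001010610972560269), np.float64(0.0004912902571573245)])
tail W at .158 [0.56151133 0.39500713 0.158     ]  rim .078 [0.56259965 0.40211017 0.078     ]
brush top [0.55801178 0.32555103 0.168     ]
plate far edge [0.51932129 0.44017725 0.008     ] [0.60711192 0.43580572 0.008     ]
```

```bash
python3 -m jog '[{"dp":[0.3,0.16,0.17],"dr":[0,0,0.16],"fingers":1},{"dp":[0.8,0,0],"dr":[0,0,0],"fingers":1},{"dp":[0.8,0,0],"dr":[0,0,0],"fingers":1},{"dp":[0.8,0,0],"dr":[0,0,0],"fingers":1},{"dp":[0.5,0,0],"dr":[0,0,0],"fingers":1},{"dp":[0,0,0],"dr":[0,0,0],"fingers":1}]'
python3 - <<'E'
from station import robot
from h import *
p,R,o=pose(robot);print(p.round(4),R.as_matrix().round(3).tolist())
d=R.inv().apply(np.array([.5620,.3945,.098])-p)/.04;print("dp left",d.round(2))
E
```

```text
time_s: 1.65
tcp_pos: [0.5656, 0.3876, 0.1666]
orientation: [0.504, 0.496, -0.502, 0.499]
force: [-0.2, 0.4, -1.3]
gripper_width: 0.0943
[0.5656 0.3876 0.1666] [[0.005, 1.0, -0.011], [-0.001, -0.011, -1.0], [-1.0, 0.005, 0.001]]
dp left [ 1.72 -0.1  -0.17]
```

```bash
python3 -m jog '[{"dp":[0.3,-0.1,-0.2],"dr":[0,0,-0.06],"fingers":1},{"dp":[0.7,0,0],"dr":[0,0,0],"fingers":1},{"dp":[0.5,0,0],"dr":[0,0,0],"fingers":1},{"dp":[0.1,0,0],"dr":[0,0,0],"fingers":1},{"dp":[0,0,0],"dr":[0,0,0],"fingers":1}]'
python3 - <<'E'
from station import robot
from h import *
p,R,o=pose(robot);print(p.round(4),R.as_matrix().round(3).tolist())
d=R.inv().apply(np.array([.5620,.3945,.098])-p)/.04;print("dp left",d.round(2))
c=robot.get_calibration("wrist");im=robot.read_camera("wrist");cv2.imwrite("pics/w2.png",im[:,:,::-1])
E
```

```text
time_s: 2.07
tcp_pos: [0.5645, 0.395, 0.1038]
orientation: [0.505, 0.495, -0.503, 0.497]
force: [0.6, -0.5, 0.3]
gripper_width: 0.0942
[0.5645 0.395  0.1038] [[0.003, 1.0, -0.016], [0.001, -0.016, -1.0], [-1.0, 0.003, -0.001]]
dp left [ 0.14 -0.06  0.01]
```

View pics/w2.png

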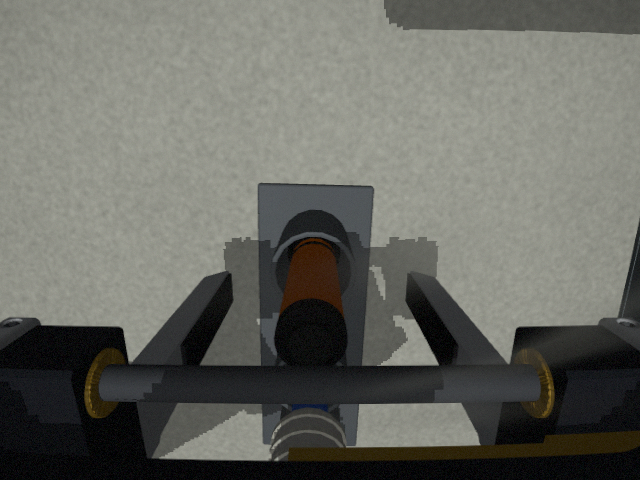

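The fingers straddle the barrel. The tail disc is at (310,332), a little left of the mid-line at column 320, so I'll centre and close.

Run:
```python
from station import robot
from h import *
c=robot.get_calibration("wrist");print(onz(c,(310.5,334),.158),onz(c,(313,270),.078))
```

```text
[0.56214486 0.39937603 0.158     ] [0.5620989  0.39615771 0.078     ]
```

```bash
python3 -m jog '[{"dp":[0.12,-0.06,-0.05],"dr":[0,0,0],"fingers":1},{"dp":[0,0,0],"dr":[0,0,0],"fingers":0.5},{"dp":[0,0,0],"dr":[0,0,0],"fingers":0.2},{"dp":[0,0,0],"dr":[0,0,0],"fingers":0.2},{"dp":[0,0,0],"dr":[0,0,0],"fingers":0.2},{"dp":[0,0,0],"dr":[0,0,0],"fingers":0.2},{"dp":[0,0,0],"dr":[0,0,0],"fingers":0.2},{"dp":[0,0,0],"dr":[0,0,0],"fingers":0.2},{"dp":[0,0,0],"dr":[0,0,0],"fingers":0.2},{"dp":[0,0,0],"dr":[0,0,0],"fingers":0.2}]' 40; python3 -m jog '[{"dp":[0,0,0],"dr":[0,0,0],"fingers":0.1},{"dp":[0,0,0],"dr":[0,0,0],"fingers":0.1},{"dp":[0,0,0],"dr":[0,0,0],"fingers":0.1}]'
```

```text
time_s: 2.95
tcp_pos: [0.5664, 0.3998, 0.1081]
orientation: [0.51, 0.494, -0.498, 0.498]
force: [0.2, -0.2, 0.3]
gripper_width: 0.0379
time_s: 3.2
tcp_pos: [0.5647, 0.3999, 0.108]
orientation: [0.508, 0.495, -0.499, 0.497]
force: [-0.5, 0.0, 0.5]
gripper_width: 0.0296
```

```bash
python3 -m jog '[{"dp":[-0.3,0,0],"dr":[0,0,0],"fingers":0.1},{"dp":[-0.5,0,0],"dr":[0,0,0],"fingers":0.1},{"dp":[-0.5,0,0],"dr":[0,0,0],"fingers":0.1},{"dp":[-0.3,0,0],"dr":[0,0,0],"fingers":0.1}]' 45; python3 -c "
from station import robot
from h import *
p,R,o=pose(robot);print(p.round(4),R.as_matrix().round(3).tolist(),(R.inv().apply(np.array([.5635,.398,.21])-p)/.04).round(2))"
```

```text
time_s: 3.53
tcp_pos: [0.5621, 0.3976, 0.1693]
orientation: [0.506, 0.495, -0.502, 0.497]
force: [-0.2, -0.1, -1.2]
gripper_width: 0.0296
[0.5621 0.3976 0.1693] [[0.005, 1.0, -0.016], [0.002, -0.016, -1.0], [-1.0, 0.005, -0.002]] [-1.02  0.04 -0.01]
```

```bash
python3 -m jog '[{"dp":[-0.4,0.02,0],"dr":[0,0,0],"fingers":0.1},{"dp":[-0.6,0,0],"dr":[0,0,0],"fingers":0.1},{"dp":[-0.8,0,0],"dr":[0,0,0],"fingers":0.1},{"dp":[-0.8,0,0],"dr":[0,0,0],"fingers":0.1},{"dp":[-0.8,0,0],"dr":[0,0,0],"fingers":0.1},{"dp":[-0.6,0,0],"dr":[0,0,0],"fingers":0.1},{"dp":[-0.3,0,0],"dr":[0,0,0],"fingers":0.1},{"dp":[0,0,0],"dr":[0,0,0],"fingers":0.1}]'; python3 -c "
from station import robot
from h import *
p,R,o=pose(robot);print(p.round(4),R.as_matrix().round(3).tolist(),(R.inv().apply(np.array([.45,-.24,.34])-p)/.04).round(2),o['joints'].round(2))"
```

```text
time_s: 4.2
tcp_pos: [0.563, 0.3962, 0.3534]
orientation: [0.508, 0.493, -0.5, 0.499]
force: [0.5, 0.0, -2.2]
gripper_width: 0.0293
[0.563  0.3962 0.3534] [[0.013, 1.0, -0.016], [0.002, -0.017, -1.0], [-1.0, 0.013, -0.003]] [ 0.26 -2.57 15.95] [ 0.45  0.25  1.28 -0.    1.59  0.47]
```

```bash
python3 -m jog '[{"dp":[0,-0.05,0.5],"dr":[0,0,0],"fingers":0.1},{"dp":[0,-0.14,0.9],"dr":[0,0,0],"fingers":0.1},{"dp":[0,-0.14,0.9],"dr":[0,0,0],"fingers":0.1},{"dp":[0,-0.14,0.9],"dr":[0,0,0],"fingers":0.1},{"dp":[0,-0.14,0.9],"dr":[0,0,0],"fingers":0.1},{"dp":[0,-0.14,0.9],"dr":[0,0,0],"fingers":0.1},{"dp":[0,-0.14,0.9],"dr":[0,0,0],"fingers":0.1},{"dp":[0,-0.14,0.9],"dr":[0,0,0],"fingers":0.1},{"dp":[0,-0.14,0.9],"dr":[0,0,0],"fingers":0.1},{"dp":[0,-0.14,0.9],"dr":[0,0,0],"fingers":0.1},{"dp":[0,-0.14,0.9],"dr":[0,0,0],"fingers":0.1},{"dp":[0,-0.14,0.9],"dr":[0,0,0],"fingers":0.1}]'; python3 -m jog '[{"dp":[0,-0.14,0.9],"dr":[0,0,0],"fingers":0.1},{"dp":[0,-0.14,0.9],"dr":[0,0,0],"fingers":0.1},{"dp":[0,-0.14,0.9],"dr":[0,0,0],"fingers":0.1},{"dp":[0,-0.14,0.9],"dr":[0,0,0],"fingers":0.1},{"dp":[0,-0.14,0.8],"dr":[0,0,0],"fingers":0.1},{"dp":[0,-0.1,0.5],"dr":[0,0,0],"fingers":0.1},{"dp":[0,0,0],"dr":[0,0,0],"fingers":0.1}]';  python3 - <<'E'
from station import robot
from h import *
p,R,o=pose(robot);print(p.round(4),R.as_matrix().round(3).tolist(),o['joints'].round(2))
c=robot.get_calibration("wrist");im=robot.read_camera("wrist");cv2.imwrite("pics/w3.png",im[:,:,::-1]);np.save("w3.npy",c)
m,l=comps(im,(0,80,20),(20,255,255));print(l)
R=np.array(c["R"]);q=R@np.array([.56,-.343,.004])+c["t"];print(q[:2]/q[2]*c["fx"]+[c["cx"],c["cy"]])
E
```

```text
time_s: 5.2
tcp_pos: [0.484, -0.0306, 0.3284]
orientation: [-0.498, -0.502, 0.504, -0.496]
force: [1.1, 0.2, -1.6]
gripper_width: 0.0298
time_s: 5.78
tcp_pos: [0.4415, -0.2395, 0.3139]
orientation: [-0.498, -0.506, 0.508, -0.488]
force: [-0.0, 0.3, -1.5]
gripper_width: 0.0296
[ 0.4415 -0.2395  0.3139] [[-0.027, 1.0, -0.012], [0.008, -0.012, -1.0], [-1.0, -0.027, -0.008]] [-0.72 -0.16  1.78 -0.01  1.55 -0.7 ]
[([541, 110, 99, 64, 3329], [601.9, 134.3]), ([287, 243, 65, 81, 2948], [318.0, 281.4]), ([391, 372, 9, 18, 57], [394.6, 381.8]), ([385, 403, 15, 18, 82], [391.7, 411.8]), ([245, 407, 9, 12, 35], [248.9, 411.9]), ([477, 437, 15, 14, 44], [484.5, 442.8]), ([387, 439, 15, 12, 33], [392.4, 443.4]), ([439, 438, 10, 9, 31], [443.5, 441.4]), ([355, 452, 14, 9, 33], [360.6, 455.5]), ([467, 452, 19, 8, 34], [476.2, 456.4])]
[407.76309996 270.86275221]
```

View pics/w3.png

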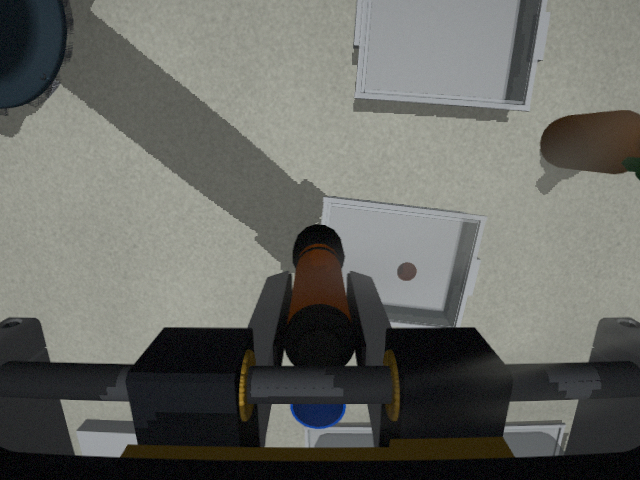

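The mark is in clear view at (407,271), where I predicted it, and the torch is held straight between the jaws (tail at (320,336), head at (318,242)). Next I'll refine the mark and tilt.

```bash
python3 - <<'E'
from h import *
c=np.load("w3.npy",allow_pickle=True).item();im=cv2.imread("pics/w3.png")[255:288,390:425].astype(int)
m=((im[:,:,2]-im[:,:,0])>12).astype(np.uint8);n,l,s,ce=cv2.connectedComponentsWithStats(m);i=1+np.argmax(s[1:,4]);q=ce[i]+[390,255];print(s[i],q,onz(c,q,.004))
E
python3 -m jog '[{"dp":[0,0,0.2],"dr":[0,0,0.6],"fingers":0.1},{"dp":[0,0,0.3],"dr":[0,0,1],"fingers":0.1},{"dp":[0,0,0.3],"dr":[0,0,1],"fingers":0.1},{"dp":[0,0,0.3],"dr":[0,0,1],"fingers":0.1},{"dp":[0,0,0.3],"dr":[0,0,1],"fingers":0.1},{"dp":[0,0,0.3],"dr":[0,0,1],"fingers":0.1},{"dp":[0,0,0.3],"dr":[0,0,1],"fingers":0.1},{"dp":[0,0,0.2],"dr":[0,0,1],"fingers":0.1},{"dp":[0,0,0],"dr":[0,0,1],"fingers":0.1},{"dp":[0,0,0],"dr":[0,0,0.6],"fingers":0.1},{"dp":[0,0,0],"dr":[0,0,0],"fingers":0.1}]'
python3 -c "
from station import robot
from h import *
p,R,o=pose(robot);print(p.round(4),R.as_matrix().round(3).tolist(),o['joints'].round(2))"
```

```text
[  8   7  19  19 222] [407.78828829 271.42342342] [ 0.56052389 -0.34403109  0.004     ]
time_s: 6.75
tcp_pos: [0.4444, -0.313, 0.2994]
orientation: [0.663, 0.269, -0.261, 0.648]
force: [-1.0, -0.7, -2.5]
gripper_width: 0.029
[ 0.4444 -0.313   0.2994] [[0.719, 0.695, 0.003], [0.019, -0.015, -1.0], [-0.695, 0.719, -0.024]] [-1.2  -0.4   2.15  0.81  1.2  -1.43]
```

```bash
cat > t.py <<'E'
from station import robot
from h import *
import sys
M=np.array([.5605,-.344,.004])
def todo(L=.24):
    p,R,o=pose(robot);X=R.as_matrix()[:,0];T=np.array([.7071,0,-.7071]);
    Rt=np.column_stack([T,[.7071,0,.7071],[0,-1,0]])
    dr=(R.inv()*Ro.from_matrix(Rt)).as_rotvec()*180/np.pi/5
    hit=p+X*((M[2]-p[2])/X[2]);print(p.round(4),"tilt",np.degrees(np.arccos(-X[2])).round(1),"axis hits",(hit-M)[:2].round(4),"L",np.linalg.norm(hit-p).round(4))
    print("to target dp",(R.inv().apply(M-L*T-p)/.04).round(2),"dr",dr.round(2),"| keep orient dp",(R.inv().apply(M-L*X-p)/.04).round(2),o["joints"].round(2),o["force"].round(1))
if __name__=="__main__": todo(float(sys.argv[1]))
E
python3 t.py .26
```

```text
[ 0.4444 -0.313   0.2994] tilt 46.0 axis hits [0.1896 0.0391] L 0.4252
to target dp [ 0.7  -3.17  0.84] dr [-0.17 -0.22 -0.2 ] | keep orient dp [ 0.7  -3.28  0.96] [-1.2  -0.4   2.15  0.81  1.2  -1.43] [-1.  -0.7 -2.5]
```

```bash
python3 -m jog '[{"dp":[0.1,-0.4,0.1],"dr":[-0.1,-0.1,-0.1],"fingers":0.1},{"dp":[0.1,-0.6,0.2],"dr":[-0.1,-0.1,-0.1],"fingers":0.1},{"dp":[0.1,-0.6,0.2],"dr":[0,0,0],"fingers":0.1},{"dp":[0.1,-0.6,0.2],"dr":[0,0,0],"fingers":0.1},{"dp":[0.1,-0.6,0.1],"dr":[0,0,0],"fingers":0.1},{"dp":[0.1,-0.4,0],"dr":[0,0,0],"fingers":0.1},{"dp":[0,0,0],"dr":[0,0,0],"fingers":0.1},{"dp":[0,0,0],"dr":[0,0,0],"fingers":0.1}]'; python3 t.py .26
python3 - <<'E'
from station import robot
from h import *
for n in("scene","side"):
    im=robot.read_camera(n)[:,:,::-1];cv2.imwrite(f"pics/{n}1.png",im)
a=cv2.imread("pics/scene1.png")[110:260,190:390];b=cv2.imread("pics/side1.png")[110:285,120:320]
cv2.imwrite("pics/crop2.png",cv2.hconcat([cv2.resize(a,(400,300),interpolation=2),cv2.resize(b,(400,350),interpolation=2)[:300]]) if 0 else cv2.vconcat([cv2.resize(a,(780,293*2//2),interpolation=2)[:, :],cv2.resize(b,(780,300),interpolation=2)]) if 0 else cv2.hconcat([cv2.resize(a,(400,300),interpolation=2),cv2.resize(b[:150],(400,300),interpolation=2)]))
E
```

```text
time_s: 7.42
tcp_pos: [0.3726, -0.3372, 0.1856]
orientation: [0.649, 0.282, -0.269, 0.653]
force: [0.4, -0.3, -1.7]
gripper_width: 0.0297
[ 0.3726 -0.3372  0.1856] tilt 44.2 axis hits [-0.0115  0.0105] L 0.2532
to target dp [0.03 0.11 0.17] dr [ 0.14 -0.17  0.17] | keep orient dp [0.03 0.2  0.27] [-1.39 -0.31  2.29  0.84  1.17 -1.76] [ 0.4 -0.3 -1.7]
```

View pics/crop2.png

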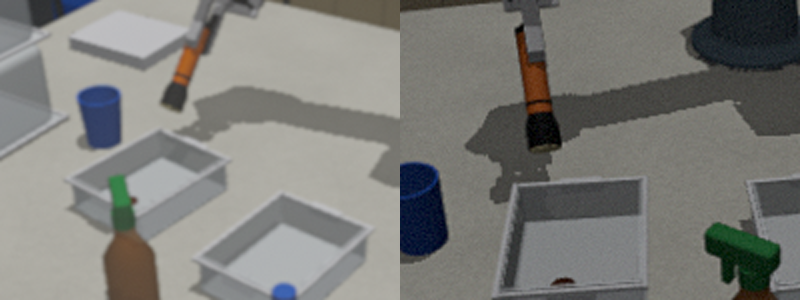

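The crop shows the torch held at about 45° with its lens over the far edge of the marked tub: lens at scene (276.5,162.5) and side (191.5,182.5). I'll measure its axis and lens from these two views.

```bash
cat > ax.py <<'E'
from station import robot
from h import *
import sys
def axis(tag,box,lens):
    pl=[];O=[];cs=[]
    for n in("scene","side"):
        c=robot.get_calibration(n);im=cv2.imread(f"pics/{n}{tag}.png")[:,:,::-1].copy()
        m,_=comps(im,(3,130,50),(18,255,255));x0,y0,x1,y1=box[n]
        k=np.zeros_like(m);k[y0:y1,x0:x1]=m[y0:y1,x0:x1];ys,xs=np.nonzero(k)
        vx,vy,cx,cy=cv2.fitLine(np.column_stack([xs,ys]).astype(np.float32),cv2.DIST_HUBER,0,.01,.01).ravel()
        o,a=ray(c,(cx-8*vx,cy-8*vy));_,b=ray(c,(cx+8*vx,cy+8*vy));nn=np.cross(a,b);pl.append(nn/np.linalg.norm(nn));O.append(o);cs.append(c)
    d=np.cross(*pl);d/=np.linalg.norm(d);d*=-np.sign(d[2])
    A=np.array([pl[0],pl[1],d]);P=np.linalg.solve(A,[pl[0]@O[0],pl[1]@O[1],0])
    Lz,res=tri(list(zip(cs,lens)));P=P+d*(d@(Lz-P))
    p,R,o=pose(robot)
    print("axis",d.round(3),"tilt",np.degrees(np.arccos(-d[2])).round(1),"lens tri",Lz.round(4),"on axis",P.round(4),"res",np.round(res,4))
    print("in tool: axis",R.inv().apply(d).round(3),"lens",R.inv().apply(P-p).round(4),R.inv().apply(Lz-p).round(4))
    M=np.array([.5605,-.344,.004]);print("axis hits off mark",(P+d*(M[2]-P[2])/d[2]-M)[:2].round(4),"lens-mark",np.linalg.norm(P-M).round(4))
E
python3 -c "
from ax import *
axis(1,dict(scene=(265,110,310,175),side=(170,110,215,190)),[(276.5,162.5),(191.5,182.5)])"
```

```text
axis [ 0.924  0.146 -0.353] tilt 69.3 lens tri [ 0.4289 -0.3438  0.1116] on axis [ 0.4402 -0.3352  0.1448] res [0.0004 0.0004]
in tool: axis [ 0.899  0.418 -0.127] lens [ 0.0767  0.0192 -0.0009] [ 0.0925 -0.0122  0.0075]
axis hits off mark [0.2479 0.0671] lens-mark 0.1854
```

```bash
cat > ov.py <<'E'
from station import robot
from h import *
import sys
def ov(tag,boxes,f=6,ly=0,lz=0,ty=0,tz=0,new=True):
    p,R,o=pose(robot);out=[]
    for n,(x0,y0,x1,y1),f in boxes:
        c=robot.get_calibration(n)
        fn=f"pics/{n}{tag}.png"
        if new: cv2.imwrite(fn,robot.read_camera(n)[:,:,::-1])
        im=cv2.resize(cv2.imread(fn)[y0:y1,x0:x1],None,fx=f,fy=f,interpolation=2)
        for X,r,yo,zo in((.1,.0195,ly,lz),(.058,.015,ly*.7+ty*.3,lz*.7+tz*.3),(-.05,.0135,ty,tz)):
            a=np.linspace(0,6.283,40);P=p+R.apply(np.column_stack([0*a+X,yo+r*np.cos(a),zo+r*np.sin(a)]))
            q,_=cv2.projectPoints(P,cv2.Rodrigues(np.array(c["R"]))[0],np.array(c["t"]),np.array([[c["fx"],0,c["cx"]],[0,c["fy"],c["cy"]],[0,0,1]]),np.array([c["k1"],0,0,0]))
            cv2.polylines(im,[((q.reshape(-1,2)-[x0,y0]+.5)*f).astype(int)],True,(255,255,0),1)
        out.append(im)
    h=max(i.shape[0] for i in out);out=cv2.hconcat([cv2.copyMakeBorder(i,0,h-i.shape[0],0,4,0) for i in out]);print(out.shape);cv2.imwrite(f"pics/ov{tag}.png",out)
E
python3 -c "
from ov import *
ov(2,[('scene',(255,110,305,175),5),('side',(165,115,210,190),5),('wrist',(260,220,380,380),2.4)])"
```

```text
(384, 775, 3)
```

View pics/ov2.png

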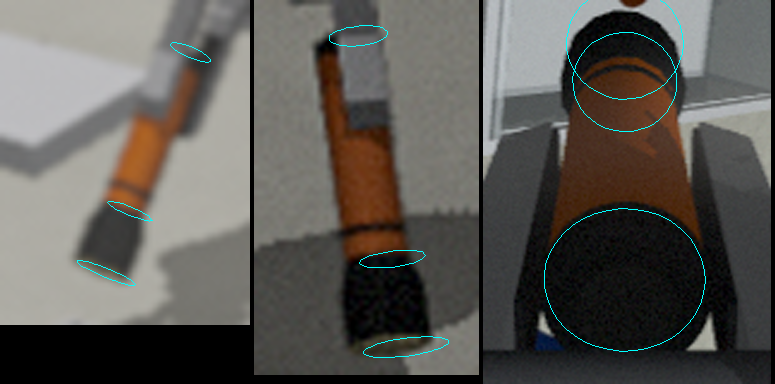

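The overlay shows the torch parallel to the expected axis, but shifted about 7 mm toward tool +z (left in side). I'll fit the centre-line from barrel and head midpoints that are fully visible in both views.

```bash
cat > ax2.py <<'E'
from station import robot
from h import *
M=np.array([.5605,-.344,.004])
def go(sc,sd):  # lists of centre-line pixels, last = lens centre
    pl=[];O=[];cs=[]
    for n,pts in(("scene",sc),("side",sd)):
        c=robot.get_calibration(n);r=np.array([ray(c,q)[1] for q in pts]);nn=np.linalg.svd(r)[2][2];pl.append(nn);O.append(ray(c,pts[0])[0]);cs.append(c)
    d=np.cross(*pl);d/=np.linalg.norm(d);d*=-np.sign(d[2])
    P=np.linalg.solve(np.array([*pl,d]),[pl[0]@O[0],pl[1]@O[1],0])
    L,res=tri([(cs[0],sc[-1]),(cs[1],sd[-1])]);Pl=P+d*(d@(L-P));p,R,o=pose(robot)
    print("axis",d.round(3),"tilt",np.degrees(np.arccos(-d[2])).round(1),"lens",L.round(4),Pl.round(4),"res",np.round(res,4))
    print("tool: axis",R.inv().apply(d).round(3),"lens",R.inv().apply(Pl-p).round(4))
    print("spot-mark tri",(Pl+.14*d-M).round(4),"| lens-mark",np.linalg.norm(Pl-M).round(4),"dp",(R.inv().apply(M-Pl-.14*d)/.04).round(2))
E
python3 -c "
from ax2 import *
go([(285.6,134),(280.4,147.6),(275.4,162.6)],[(185.6,140.6),(189,165.8),(191.8,182.8)])
c=robot.get_calibration('wrist')
p,R,o=pose(robot)
im=cv2.imread('pics/wrist2.png')[:,:,::-1].copy().astype(int);m=((im[:,:,0]-im[:,:,2])>14).astype(np.uint8);n,l,s,ce=cv2.connectedComponentsWithStats(m)
for i in range(1,n):
  if s[i][4]>60 and s[i][4]<2000: print(s[i],ce[i],onz(c,ce[i],.004))
"
```

```text
axis [ 0.657  0.005 -0.754] tilt 41.1 lens [ 0.4354 -0.3429  0.1146] [ 0.4356 -0.3431  0.1148] res [0.0002 0.0002]
tool: axis [ 0.998 -0.056  0.007] lens [ 0.0955 -0.0055  0.0061]
spot-mark tri [-0.0329  0.0015  0.0052] | lens-mark 0.167 dp [0.67 0.5  0.05]
[315 201  16  22 275] [322.77454545 211.62181818] [ 0.55755912 -0.34405219  0.004     ]
[239 349  17  73 710] [245.31830986 385.76619718] [ 0.43619239 -0.53334542  0.004     ]
[383 349  17  72 681] [392.68281938 385.6328928 ] [ 0.75076341 -0.69637787  0.004     ]
[559 400  19   8  88] [569.98863636 402.21590909] [ 3.94030936 -2.57768935  0.004     ]
```

```bash
sed -i 's/hit=p+X/p=p+R.as_matrix()[:,2]*.0065;hit=p+X/' t.py; python3 t.py .237
```

```text
[ 0.373  -0.3446  0.1871] tilt 44.2 axis hits [-0.0092  0.0026] L 0.2555
to target dp [ 0.62  0.09 -0.01] dr [ 0.18 -0.15  0.15] | keep orient dp [0.62 0.16 0.07] [-1.39 -0.31  2.29  0.84  1.17 -1.76] [ 0.  -0.7 -2.2]
```

```bash
python3 -m jog '[{"dp":[0.2,0.03,0],"dr":[0.1,-0.1,0.1],"fingers":0.1},{"dp":[0.2,0.03,0],"dr":[0,0,0],"fingers":0.1},{"dp":[0.2,0.03,0],"dr":[0,0,0],"fingers":0.1},{"dp":[0,0,0],"dr":[0,0,0],"fingers":0.1},{"dp":[0,0,0],"dr":[0,0,0],"fingers":0.1}]'; python3 t.py .237; python3 -c "
from ov import *
for i in range(4):
  ov(3,[('scene',(255,110,305,175),5),('side',(165,125,210,200),5),('wrist',(260,180,380,340),2.4)],lz=.0065,tz=.0065)
  print(pose(robot)[0].round(4),pose(robot)[1].as_matrix()[:,0].round(3))
"
```

```text
time_s: 8.08
tcp_pos: [0.3953, -0.3391, 0.1752]
orientation: [0.649, 0.274, -0.27, 0.657]
force: [0.7, -0.1, -2.1]
gripper_width: 0.0295
[ 0.3954 -0.3456  0.1752] tilt 44.8 axis hits [ 0.0049 -0.0013] L 0.2413
to target dp [ 0.02 -0.11 -0.04] dr [ 0.15 -0.01  0.04] | keep orient dp [ 0.02 -0.09 -0.03] [-1.33 -0.26  2.28  0.88  1.1  -1.76] [ 0.7 -0.1 -2.1]
(384, 775, 3)
[ 0.3949 -0.3393  0.1753] [ 0.705  0.    -0.71 ]
(384, 775, 3)
[ 0.3947 -0.3395  0.1753] [ 0.705 -0.    -0.709]
(384, 775, 3)
[ 0.3947 -0.3394  0.1753] [ 0.705 -0.    -0.709]
(384, 775, 3)
[ 0.3948 -0.3393  0.1752] [ 0.705  0.    -0.709]
```

View pics/ov3.png

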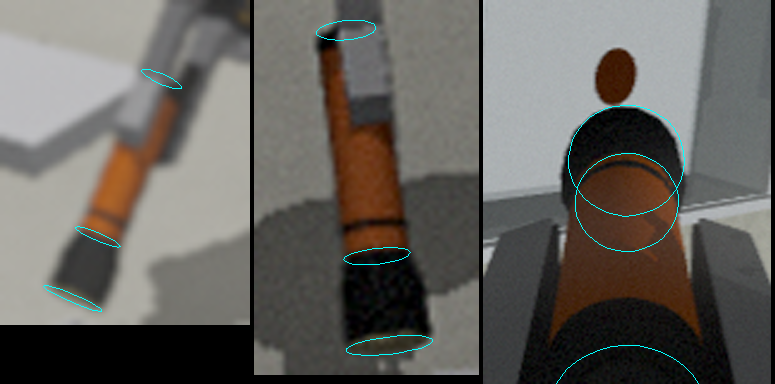

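The overlay now fits the torch within a couple of pixels in all three views. The whole mark is visible in the wrist crop at (616,76), just ahead of the head. I'll check the aim once more, using only the wrist image.

Run:
```python
from station import robot
from h import *
c=robot.get_calibration("wrist");p,R,o=pose(robot)
im=cv2.imread("pics/wrist3.png")[:,:,::-1].astype(int)
m=((im[:,:,0]-im[:,:,2])>14).astype(np.uint8);n,l,s,ce=cv2.connectedComponentsWithStats(m[:300])
b=[i for i in range(1,n) if 150<s[i][4]<1500 and s[i][1]<225];
for i in b: print("mark",s[i],ce[i],onz(c,ce[i],.004))
for y in range(262,306,8):
    x=np.nonzero(m[y,280:360])[0]+280;print(y,x.min(),x.max(),(x.min()+x.max())/2)
g=im.sum(2)
for y in range(232,252,4):
    x=np.nonzero(g[y,270:370]<150)[0]+270;print("head",y,x.min(),x.max(),(x.min()+x.max())/2)
def pr(X):
    q,_=cv2.projectPoints(p+R.apply(np.atleast_2d(X)),cv2.Rodrigues(np.array(c["R"]))[0],np.array(c["t"]),np.array([[c["fx"],0,c["cx"]],[0,c["fy"],c["cy"]],[0,0,1]]),np.array([c["k1"],0,0,0]));return q.reshape(-1,2).round(1)
print("axis proj X=-.05,.0,.058,.07,.098,.238\n",pr([[X,0,.0065] for X in(-.05,0,.058,.07,.098,.238)]))
```

```text
mark [307 200  17  24 312] [314.88141026 211.48397436] [ 0.55776382 -0.3438096   0.004     ]
262 298 339 318.5
270 296 341 318.5
278 295 343 319.0
286 292 343 317.5
294 292 346 319.0
302 291 347 319.0
head 232 301 334 317.5
head 236 298 337 317.5
head 240 296 339 317.5
head 244 295 340 317.5
head 248 294 341 317.5
axis proj X=-.05,.0,.058,.07,.098,.238
 [[319.7 353. ]
 [319.5 300.1]
 [319.4 264.1]
 [319.4 258.6]
 [319.3 247.4]
 [319.2 212.9]]
```

```bash
python3 -m jog '[{"dp":[0.03,-0.05,-0.03],"dr":[0,0,0],"fingers":0.1},{"dp":[0,0,0],"dr":[0,0,0],"fingers":0.1}]'; sed -i 's/M=np.array(\[.5605/M=np.array([.559/' t.py; python3 -c "
from station import robot
for n in ('scene','side','wrist'):
  im=robot.read_camera(n)
import cv2;cv2.imwrite('pics/side9.png',robot.read_camera('side')[:,:,::-1])"; python3 t.py .238
```

```text
time_s: 8.85
tcp_pos: [0.3941, -0.3381, 0.1728]
orientation: [0.649, 0.273, -0.27, 0.657]
force: [0.2, -0.2, -0.9]
gripper_width: 0.0297
[ 0.3943 -0.3451  0.1735] tilt 44.8 axis hits [ 0.0038 -0.0013] L 0.239
to target dp [-0.04 -0.08 -0.03] dr [0.15 0.01 0.03] | keep orient dp [-0.04 -0.07 -0.03] [-1.34 -0.26  2.28  0.88  1.1  -1.76] [-0.3 -0.8 -1.9]
```

View pics/side9.png

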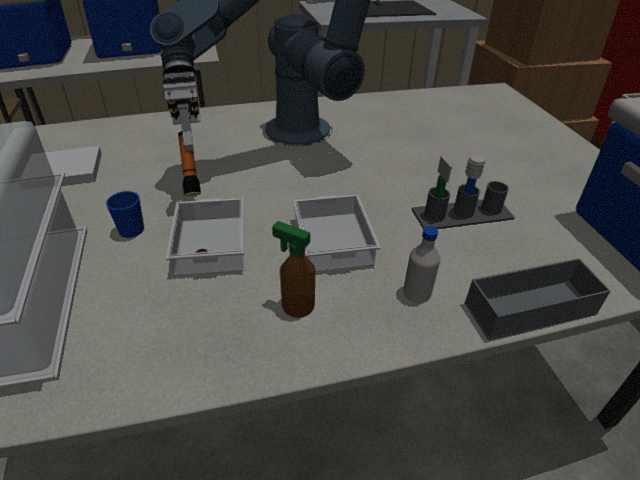

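The tubs, the rack with brush and scraper, the bottles and the cup all stand as before, and the torch is held over the marked tub. I'll make one last few-millimetre trim, settle and hand in.

```bash
python3 -m jog '[{"dp":[-0.01,-0.05,-0.02],"dr":[0,0,0],"fingers":0.1},{"dp":[0,0,0],"dr":[0,0,0],"fingers":0.1}]'; python3 -c "
from station import robot
for n in range(3): im=robot.read_camera('wrist')
"; python3 t.py .238
```

```text
time_s: 9.22
tcp_pos: [0.3925, -0.3378, 0.1722]
orientation: [0.648, 0.273, -0.27, 0.657]
force: [0.3, 0.4, -1.5]
gripper_width: 0.029
[ 0.3927 -0.3445  0.1726] tilt 44.8 axis hits [ 0.0014 -0.0008] L 0.2378
to target dp [-0.03 -0.04 -0.01] dr [0.16 0.01 0.03] | keep orient dp [-0.03 -0.02 -0.02] [-1.34 -0.26  2.29  0.88  1.1  -1.77] [-0.5 -0.4 -0.9]
```

```bash
python3 -c "
from station import robot
robot.finish_job()"
```

```text
the job is handed in; nothing more can be done
```

I drew the torch straight up out of the +y end tube of the rack and carried it over the marked (-y) tub. There I tipped it to about 45° and handed the job in at about 9.4 s of the 35 s allowed, still gripping it at 45 N.

**Last checks:**
- **Aim:** lean 44.8°, lens about 14 cm from the mark, and the beam axis meeting the tub floor about 2 mm from it. This is worked out from the arm's pose and the torch's measured place in the hand.
- **Surroundings:** the last side picture, taken just before the final 2 mm trim, shows both tubs, the rack with brush and scraper, the bottles and the cup where they stood. The tube the torch came from is empty.
- **Forces:** readings at the end of each move stayed at a few newtons.

**Disagreements:**
- **Mark:** two wrist views put it about 3 mm apart in x, so I aimed at the mean.
- **Torch in the hand:** it sits about 6.5 mm off the grip centre, which I corrected for.
- **Lean angle:** one automatic colour fit gave a nonsensical 69° and I discarded it. A rougher fit from hand-picked points gave 41° when the arm's pose read 44°; I trusted the arm's pose because the outlines in all three cameras agreed with it.

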